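Pin the jar clamp shut and hold it down

ROBOT

A 6-joint arm with a two-finger parallel gripper is mounted at the origin on the work surface. World frame = base frame: x ahead of the robot, y to its left, z up, the work surface at z = 0. Lengths are in m, angles in rad, forces in N, time in s.
With the tool pointing down it reaches from about 0.375 to 0.975 m from the base axis. Payload 3.8 kg.
Tool frame: the origin (TCP) lies at the very end of the fingers, on their centre line; the grasp point (between the pads) lies manip.grip_point_offset behind it (manip.grip_point_offset is the distance from the TCP to the grasp point, in m); y points along the fingers, x is the direction in which the jaws open and shut, and the axes are right-handed (so a half turn about y gives the same grasp; the last joint's range is limited). The gripper opens to 85 mm and grips with 20 to 120 N. Pads are 22 mm wide; open, the fingers measure 114 mm over their backs; the gripper's body (76 mm by 85 mm) begins 54 mm behind the grasp point. The pads swing forward as they close: fully open they stand 13 mm farther back than shut.
Start: joints at [-1.19, 0.264, 1.604, -0, 1.274, -0.037], TCP at [0.274, -0.617, 0.231] pointing down, gripper open.
Joint ranges: [-2.63, 2.63], [-0.94, 2.18], [0.31, 2.57], [-1.31, 4.45], [0, 2.66], [-2.55, 2.55]. Speed limits (rad/s): [2.57, 2.57, 3.14, 3.14, 3.14, 3.14].

INTERFACE

Orientations are given as [roll, pitch, yaw] about the fixed x, y, z axes, in that order (R = Rz(yaw) Ry(pitch) Rx(roll)).
In Python, from rig import readout, optics, manip, models gives the robot as it stands.
- The arm moves only by the tool jog_arm, never from a script. Its argument "steps" is text: rows parted by semicolons, each of 7 numbers parted by spaces: the finger opening in mm, from 0 to 85.4, then the shift along the tool's x, y, z in units of 40 mm (1.0 is 40 mm), then the turn, a rotation vector about the tool's x, y, z in units of 10 degrees (1.0 is 10 degrees). In form: jaw tx ty tz wx wy wz; .... A call has 1 to 10 rows; each row is the pose to reach, as a shift and turn from the pose commanded when the call began, along the tool's axes at that moment; what a row does not reach only later rows make up. A row lasts 1/8 s, in which the tool goes at most 62.5 mm and 10.7 degrees, less where a joint would pass 70% of its speed; a pose out of reach is approached as far as the arm can. A call with a gripper value outside its range is refused whole. The fingers move at their own pace and stop on an object; the grip force is fixed at half the most. Time passes only in rows, so rows that repeat a pose let the fingers close. It gives the time, the measured TCP pose, the force and the opening at its end, in the units of the state.
- readout.observe(): the state, without advancing time (a new reading comes with each control period).
- optics.get_image(name): name is "scene" or "top" or "wrist"; returns a dict with "image" (384x512x3 uint8, blue, green, red), "range_z" (384x512 float32, m along the optical axis (not along the pixel's ray), 0 where there is no reading), "intrinsics" (3x3 intrinsics, pixels), "T" (4x4, takes a point from camera to world coordinates). Camera axes: x right, y down, z forward; pixel columns grow to the right and rows downward; lengths in m; the calibration is good to about 2 mm. The wrist camera is an equidistant fisheye: a pixel r from the principal point sees the ray r / f radians off the axis. A picture is of the moment at which its call begins.
- manip.job_done(): hands the job in, once; it reports no verdict.
Trained networks look in the newest picture that a camera, given by its name, has taken for a name from the list of things; names that differ only in an ending like _2 or _b are one class to them, and where a whole thing is asked for, a point or a joint stands for the part that bears it (a point fixed in the world has none). Each returns a list of dicts, best first, with "p" (0 to 1); they miss things now and then, are a little off and sometimes report something else, mostly with a low value. They report only what shows in the picture. A call takes as long as a camera call.
- models.outline_of(camera, query): "mask" (384x512 bool, what is visible of it) and "rect" ([left, top, right, bottom] in pixels, round what is visible of it).
The state is a dict: "t": time; "joints": joint angles; "qd": joint speeds; "effort": joint torques, N m; "tool_pos": TCP position; "tcp_rot": TCP orientation; "ft_force": force on the tool from outside, world axes, zero at the start; "ft_torque": the same for the moment, N m; "grip_width": opening from 0.0 (shut) to 1.0 (fully open).
Only numpy, scipy, OpenCV 4.12 (cv2) and the standard library are available. Lean on these libraries where they do the work, as an engineer would, in place of code of your own. Each camera call takes 0.05 s, during which the arm holds its last target.

TASK

Swing the raised lid of the jar clamp down over the jars; it will rest there slightly ajar on its sprung hinge. Then take the flat locking pin out of its blue stand, turn it so that its blade lines up with the slots, push it through the slot of the lid's tab and on through the slot of the base below, and press it down until its collar holds the lid fully shut. Finish while still holding the pin and pressing it down; do not let go of it, and leave the other jars, caps, timer and spoon where they are.

Things in the scene. Friction and masses are not known exactly. Their poses are not given: they have to be found in the camera images.
- clamp: Jar clamp's base half, aluminium, fixed, 170 (x) by 250 mm (y), holding four red jars. Origin on the table under its middle, z up, y towards the hinge side. Hinge axis: along x through (0, 105, 82) mm. The lid is a green frame 150 mm wide, 6 mm thick, reaching 205 mm in -y from the hinge (tab to 255 mm), level when shut. Nothing of the shut clamp stands above 90 mm but the pin
- hinge (a joint): Swing of the lid, rad: 0 closed, grows as it rises (1.57 upright). Stays where left; about 3 N at the pad moves it. A spring in the hinge also holds the lid a further 0.04 rad up (not in this value; the tab's slot is then 9 mm above fully shut) and yields when pushed down: about 6 N on the tab brings it fully shut, where it stops hard
- push_pad (a point): Middle of the black rubber pad (60 x 18 mm) on the lid's outer (upper) face, 194 mm from the hinge axis, 6 mm above the lid's mid-plane: push here to swing the lid down. z is the face's outward normal, y runs along the lid to the hinge
- tab: White tab of the lid, 64 mm (x) by 50 mm (y), 8 mm thick, with the upper slot. Origin on the hinge axis; axes as the clamp's when shut, tilting with the lid
- lid_slot (a point): Centre of the mouth of the tab's slot, on the tab's upper face, 230 mm from the hinge axis. The slot goes straight through, 12 mm (x) by 19 mm (y), chamfered 2 mm, with red marks at both ends of its long side (y). At (0, -125, 86) mm in the clamp's frame when fully shut, 9 mm higher when sprung ajar
- base_slot (a point): Centre of the mouth of the same-sized slot in the white ledge of the base, on its upper face, at (0, -125, 76) mm in the clamp's frame. The ledge is 14 mm thick and open below, down to the base plate at 8 mm
- stand: Blue block 70 x 70 mm, top 50 mm above the table, on a 90 mm steel foot, fixed; holds the pin upright in a slot with 3 mm of play. Origin on the table, z up
- pin: Locking pin, 80 g, upright, 84 mm long. Origin at the blade's lower tip, z up. Steel blade 9 (x) by 16 (y) mm, 34 mm long, lowest 6 mm tapered; then a steel collar 24 x 30 mm, 6 mm thick, resting on the stand; then a yellow paddle 12 mm thick (x), 24 mm wide (y), 44 mm tall, red stripe along y on top. Half a turn makes no difference
- pin_grip (a point): Centre of the pin's yellow paddle, 62 mm above the blade's tip and 22 mm above the collar's top; axes as the pin's: grip across x
- pin_tip (a point): Lower tip of the pin's blade, on its axis; axes as the pin's
- jar_a: filled six-sided jar, red with pale gold cap, 56 mm across, 62 mm tall; bystander, leave alone. Origin at its underside
- jar_b: empty clear six-sided jar, 56 mm across, 62 mm tall; bystander, leave alone. Origin at its underside
- jar_c: filled six-sided jar as jar_a; bystander, leave alone. Origin at its underside
- jar_d: filled six-sided jar as jar_a; bystander, leave alone. Origin at its underside
- cap_stack: stack of pale gold jar caps, 52 mm across, 46 mm tall; bystander, leave alone. Origin at its underside
- timer: white round kitchen timer with red knob, 72 mm across, 30 mm tall; bystander, leave alone. Origin at its underside
- spoon: wooden spoon, 240 mm long, lying flat; bystander, leave alone. Origin at its underside

How it is judged:
On the way, in this order (a step that is already met when the one before it is completed fails the run):
1. the lid is swung down over the jars (hinge below 0.04 rad) while the pin is still in its stand (value of joint hinge below 0.04 rad and distance of pin from where it was at the start of the episode below 0.02 m), for 0.2 s.
2. the pin is drawn clear of its stand (z of pin_tip in the frame of stand above 0.055 m), for 0.1 s.
3. the pin's blade stands in both slots, its tip at least 6 mm into the base's slot (horizontal distance between pin_tip and base_slot below 0.006 m and z of pin_tip in the frame of clamp below 0.07 m and angle between the y axis of pin and the y axis of clamp, either way round below 0.25 rad), for 0.2 s.
At the end, for the whole second after the job is handed in: Held for the last second: lid within 3 mm of fully shut at the slot; pin upright (0.12 rad) through both slots, within 6 mm of their axis and 5 mm of full depth; collar pressing the tab over 3 N; fingers on the pin over 2 N; bystanders upright, within 30 mm of their start (z of lid_slot in the frame of clamp below 0.089 m and value of joint hinge below 0.04 rad and horizontal distance between pin_tip and base_slot below 0.006 m and z of pin_tip in the frame of clamp below 0.057 m and angle between pin's own z axis and vertical below 0.12 rad and angle between the y axis of pin and the y axis of clamp, either way round below 0.25 rad and contact force between pin and tab above 3 N and contact force between the fingers and pin above 2 N and distance of each of jar_a, jar_b, jar_c, jar_d, cap_stack, timer, spoon from where it was at the start of the episode below 0.03 m and angle between each of jar_a, jar_b, jar_c, jar_d, cap_stack, timer's own z axis and vertical below 0.3 rad); the arm keeps its last pose, push and grip.
It fails at once if a bystander is knocked over or shifted more than 30 mm (distance of any of jar_a, jar_b, jar_c, jar_d, cap_stack, timer, spoon from where it was at the start of the episode above 0.03 m or angle between any of jar_a, jar_b, jar_c, jar_d, cap_stack, timer's own z axis and vertical above 0.3 rad).
It also fails if it takes over 58 s, if anything falls off the work surface, if the arm or the gripper's body presses on something with over 40 N, if the wrist force passes 120 N, or if a joint passes its speed limit or range.

## Working session

There is one attempt and no reset: what is moved stays moved. The work goes in short steps, Python scripts to look and compute and a tool call to move; the robot and the scene stay as the last step left them, time stands still between calls to the robot, and variables do not carry over. Pictures are saved under pics/ and viewed, and the job is handed in when it is done.

Besides the shell and the picture viewer there is one more tool, called after "Emit:" in YAML: its name, and indented under it one key for each argument. jog_arm: Moves the arm, as the interface text tells. Its arguments: {"type":"object","properties":{"steps":{"type":"string"}},"required":["steps"]}

```bash
mkdir -p pics; ls; python3 - <<'E'
from rig import readout, optics, manip, models
import cv2, numpy as np
print(readout.observe()); print(manip.grip_point_offset)
for n in ["scene","top","wrist"]:
    d=optics.get_image(n); cv2.imwrite(f"pics/{n}0.png",d["image"]); np.savez(f"{n}0.npz",**d)
    print(n,d["intrinsics"].tolist(),np.round(d["T"],3).tolist())
E
```

```text
pics
{'t': 0.0, 'joints': array([-1.18987349e+00,  2.64763293e-01,  1.60538727e+00,  2.69137692e-06,
        1.27371987e+00, -3.68722249e-02]), 'qd': array([ 1.00968869e-03, -8.43313840e-05, -2.15232311e-04,  2.69678294e-04,
        1.22566957e-03, -1.50555962e-04]), 'effort': array([-3.05671201e-03, -5.15120816e+01, -3.67309892e+01, -4.23523816e-04,
        1.29730452e-02,  1.04209260e-06]), 'tool_pos': array([ 0.27361781, -0.61624127,  0.22994805]), 'tcp_rot': array([-1.57070979,  0.00227613, -1.15300196]), 'ft_force': array([ 0.02810705, -0.81903558,  0.22834304]), 'ft_torque': array([0.07520047, 0.02016075, 0.0030438 ]), 'grip_width': 0.9983269024338137}
0.0187
scene [[347.6705747147631, 0.0, 252.33324589294935], [0.0, 347.6705747147631, 193.5852803240953], [0.0, 0.0, 1.0]] [[0.728, 0.449, -0.519, 0.997], [0.686, -0.484, 0.543, -0.478], [-0.007, -0.751, -0.66, 0.702], [0.0, 0.0, 0.0, 1.0]]
top [[382.4859811515376, 0.0, 250.6551244013005], [0.0, 382.4859811515376, 191.22416413936674], [0.0, 0.0, 1.0]] [[-0.006, -0.997, 0.079, 0.436], [-1.0, 0.005, -0.008, 0.032], [0.007, -0.079, -0.997, 1.315], [0.0, 0.0, 0.0, 1.0]]
wrist [[297.3186396354542, 0.0, 255.21270686111586], [0.0, 297.3186396354542, 189.94681076448992], [0.0, 0.0, 1.0]] [[0.406, -0.863, -0.3, 0.351], [-0.914, -0.384, -0.131, -0.583], [-0.002, 0.327, -0.945, 0.372], [0.0, 0.0, 0.0, 1.0]]
```

View pics/scene0.png

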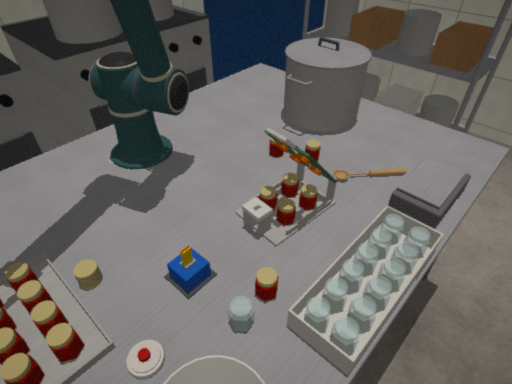

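View pics/top0.png

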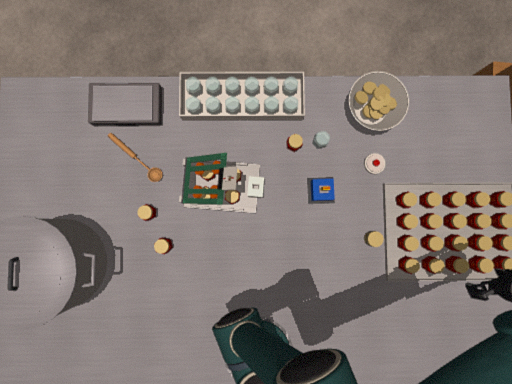

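View pics/wrist0.png

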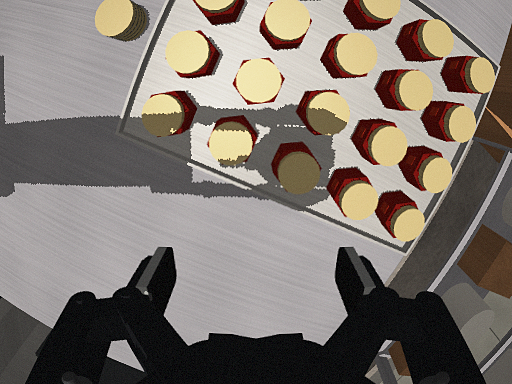

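```bash
cat > h.py <<'E'
from rig import readout, optics, manip, models
import cv2, numpy as np
from scipy.spatial.transform import Rotation as Rn
def cloud(d):
    h,w=d["range_z"].shape; K=d["intrinsics"]; v,u=np.mgrid[:h,:w]
    z=d["range_z"]; p=np.stack([(u-K[0,2])/K[0,0]*z,(v-K[1,2])/K[1,1]*z,z],-1)
    return p@d["T"][:3,:3].T+d["T"][:3,3]
def toolR(s): return Rn.from_euler('xyz',s["tcp_rot"]).as_matrix()
E
python3 - <<'E'
from h import *
for n in ["scene","top"]:
    d=optics.get_image(n); P=cloud(d); np.savez(f"{n}1.npz",**d)
    for q in ["clamp","push_pad","tab","lid_slot","stand","pin","pin_grip","spoon","timer","cap_stack","jar_a","jar_b"]:
        for r in models.outline_of(n,q)[:3]:
            m=r["mask"]&(d["range_z"]>0)
            if m.sum()<5: continue
            p=P[m]; print(n,q,round(r["p"],2),np.array(r["rect"]).astype(int).tolist(),m.sum(),np.round(np.median(p,0),3),np.round(np.percentile(p,2,0),3),np.round(np.percentile(p,98,0),3))
E
```

```text
scene clamp 0.72 [237, 127, 337, 245] 5041 [0.583 0.102 0.041] [ 0.478 -0.017  0.002] [0.647 0.249 0.262]
scene push_pad 0.6 [263, 123, 332, 178] 863 [0.582 0.12  0.199] [0.273 0.063 0.001] [0.641 0.419 0.275]
scene tab 0.73 [271, 127, 297, 149] 152 [0.57  0.069 0.266] [0.531 0.061 0.235] [0.59  0.095 0.275]
scene tab 0.41 [230, 296, 256, 331] 757 [ 0.722 -0.228  0.058] [ 0.693 -0.246  0.006] [ 0.739 -0.2    0.065]
scene tab 0.17 [178, 247, 197, 268] 263 [ 0.548 -0.224  0.073] [ 0.531 -0.236  0.051] [ 0.555 -0.209  0.102]
scene lid_slot 0.72 [265, 129, 296, 148] 177 [0.565 0.069 0.265] [0.277 0.061 0.002] [0.59  0.42  0.276]
scene pin 0.62 [181, 247, 197, 265] 219 [ 0.548 -0.224  0.077] [ 0.537 -0.235  0.054] [ 0.554 -0.209  0.102]
scene pin 0.54 [227, 293, 259, 334] 825 [ 0.722 -0.227  0.052] [ 0.662 -0.246 -0.   ] [ 0.739 -0.188  0.065]
scene pin_grip 0.6 [182, 246, 195, 269] 228 [ 0.548 -0.224  0.078] [ 0.536 -0.235  0.054] [ 0.555 -0.21   0.102]
scene spoon 0.96 [332, 171, 404, 179] 377 [0.672 0.424 0.014] [0.578 0.327 0.003] [0.739 0.501 0.022]
scene timer 0.67 [126, 337, 162, 3
[... 2147 characters left out ...]
376 -0.382  0.044] [ 0.353 -0.41   0.001] [ 0.402 -0.363  0.05 ]
top jar_a 0.55 [316, 133, 330, 149] 250 [ 0.709 -0.213  0.06 ] [ 0.689 -0.247 -0.   ] [ 0.74  -0.192  0.066]
top jar_a 0.53 [137, 208, 155, 221] 226 [0.469 0.364 0.061] [0.445 0.347 0.01 ] [0.492 0.389 0.066]
top jar_a 0.51 [282, 133, 301, 151] 215 [ 0.695 -0.123  0.059] [ 0.677 -0.147 -0.002] [ 0.719 -0.102  0.067]
top jar_b 0.55 [316, 133, 330, 149] 250 [ 0.709 -0.213  0.06 ] [ 0.689 -0.247 -0.   ] [ 0.74  -0.192  0.066]
top jar_b 0.53 [137, 208, 155, 221] 226 [0.469 0.364 0.061] [0.445 0.347 0.01 ] [0.492 0.389 0.066]
top jar_b 0.51 [282, 133, 301, 151] 215 [ 0.695 -0.123  0.059] [ 0.677 -0.147 -0.002] [ 0.719 -0.102  0.067]
```

```bash
python3 - <<'E'
from h import *
t=np.load("top0.npz"); s=np.load("scene0.npz")
a=cv2.resize(t["image"][140:225,170:345],None,fx=4.5,fy=4.5,interpolation=cv2.INTER_CUBIC); cv2.imwrite("pics/topz.png",a)
a=cv2.resize(s["image"][115:300,155:350],None,fx=3.2,fy=3.2,interpolation=cv2.INTER_CUBIC); cv2.imwrite("pics/scenez.png",a)
E
```

```text
(no output)
```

View pics/topz.png

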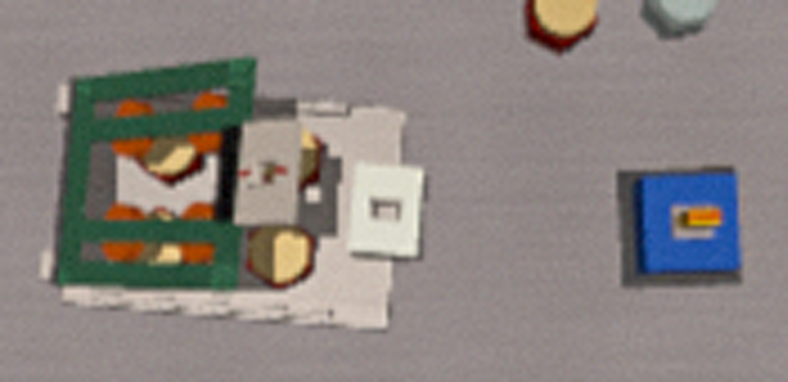

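View pics/scenez.png

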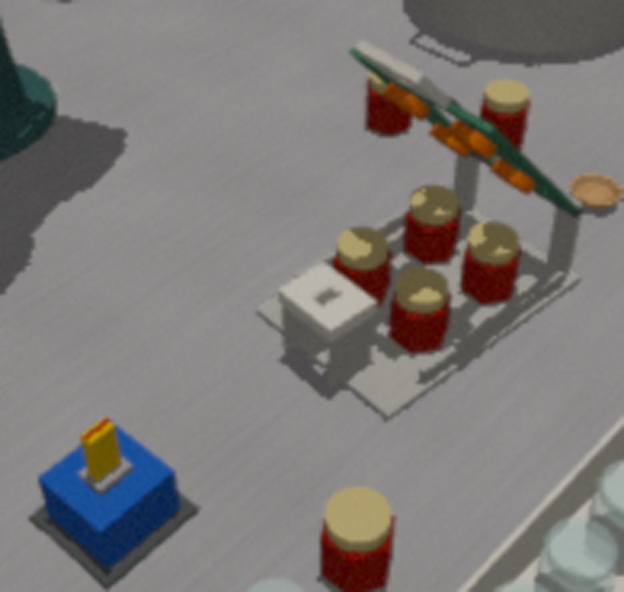

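```bash
python3 - <<'E'
from h import *
for n in ["top0","scene0"]:
    d=np.load(n+".npz"); P=cloud(d); I=d["image"].astype(int)
    def rect(lbl,m):
        p=P[m]; 
        if len(p)<5: print(n,lbl,len(p)); return
        r=cv2.minAreaRect((p[:,:2]*1000).astype(np.float32)); print(n,lbl,len(p),"c",np.round(r[0],1),"size",np.round(r[1],1),"ang",round(r[2],1),"z",np.round(np.median(p[:,2]),4),"mean",np.round(p.mean(0),4))
    x,y,z=P[...,0],P[...,1],P[...,2]
    rect("ledge",(abs(z-.076)<.006)&(x>.45)&(x<.65)&(y>-.06)&(y<.04)&(I.min(-1)>150))
    rect("ledge",(abs(z-.076)<.006)&(x>.45)&(x<.65)&(y>-.06)&(y<.04))
    b=I[...,0];r=I[...,2];g=I[...,1]
    st=(x>.45)&(x<.63)&(y>-.3)&(y<-.13)
    rect("standtop",st&(abs(z-.05)<.006)&(b>r+60))
    rect("pintop",st&(z>.095)); rect("pin>.06",st&(z>.062)&(r>b+40)); rect("collar",st&(abs(z-.056)<.004)&(abs(b-r)<50))
    rect("foot",st&(z<.02)&(z>.003))
    lid=(z>.1)&(x>.45)&(x<.67)&(y>.03)&(y<.26)
    p=P[lid]; c=np.median(p,0); q=p
    for k in range(6):
        c=q.mean(0); nn=np.linalg.svd(q-c)[2][2]; e=(p-c)@nn; q=p[abs(e)<.006]
    nn*=np.sign(nn[2]); print("lid normal",nn,c,len(q),"tilt",np.arccos(nn[2]), "yaw",np.degrees(np.arctan2(nn[0],-nn[1])))
    rect("tabmask",(z>.235)&(x>.45)&(x<.67)&(y>.03)&(y<.26))
    rect("posts",(z<.10)&(z>.08)&(x>.44)&(x<.68)&(y>.2)&(y<.27))
    rect("plate",(z<.013)&(z>.005)&(x>.44)&(x<.68)&(y>-.06)&(y<.27))
    rect("dark pad",lid&(I.max(-1)<45))
E
```

```text
top0 ledge 267 c [550.5   7.6] size [49.8 63. ] ang 84.6 z 0.0757 mean [0.5504 0.0073 0.0757]
top0 ledge 277 c [549.9   7.6] size [49.8 64. ] ang 84.6 z 0.0757 mean [0.5501 0.0075 0.0758]
top0 standtop 349 c [ 541.7 -218.6] size [70.2 70.1] ang 0.8 z 0.0498 mean [ 0.5426 -0.2171  0.0498]
top0 pintop 24 c [ 543.2 -217. ] size [10.  22.3] ang 0.3 z 0.0998 mean [ 0.5426 -0.2182  0.0999]
top0 pin>.06 34 c [ 541.4 -217.5] size [11.6 22.5] ang 10.9 z 0.0986 mean [ 0.5415 -0.216   0.0957]
top0 collar 29 c [ 541.4 -222.1] size [36.8 20.5] ang 86.6 z 0.0564 mean [ 0.5385 -0.2151  0.0565]
top0 foot 339 c [ 540.  -213.8] size [179.6 167.6] ang 0.1 z 0.0043 mean [ 0.5358 -0.2084  0.0051]
lid normal [0.06622305 0.74813711 0.6602313 ] [0.56216447 0.1400858  0.19415927] 1419 tilt 0.8496696466005909 yaw 174.9415182314213
top0 tabmask 365 c [557.4  88.4] size [ 47.9 146.3] ang 85.2 z 0.2543 mean [0.5575 0.0873 0.2546]
top0 posts 251 c [570.9 234.8] size [ 29.  149.7] ang 85.0 z 0.09 mean [0.5686 0.2334 0.0906]
top0 plate 1186 c [561.  103.8] size [325.8 238.3] ang 89.7 z 0.008 mean [0.552  0.0939 0.0
[... 543 characters left out ...]
 13.6] ang 85.2 z 0.0893 mean [ 0.5459 -0.2233  0.0868]
scene0 collar 66 c [ 543.  -221.6] size [29.8 24.4] ang 89.6 z 0.0566 mean [ 0.5479 -0.2241  0.0565]
scene0 foot 573 c [ 540.7 -215.3] size [167.7 178.5] ang 89.6 z 0.005 mean [ 0.5589 -0.2313  0.0066]
lid normal [0.02626179 0.7680708  0.63982619] [0.58015527 0.11980264 0.20512117] 611 tilt 0.8765242385938541 yaw 178.0417124211727
scene0 tabmask 210 c [558.6  82.6] size [ 42.5 151.8] ang 86.8 z 0.261 mean [0.5681 0.0773 0.2574]
scene0 posts 53 c [586.9 231.3] size [ 32.8 119.7] ang 83.9 z 0.0845 mean [0.6102 0.2256 0.0878]
scene0 plate 1361 c [561.1 115.6] size [264.5 171.1] ang 84.9 z 0.009 mean [0.5884 0.0984 0.009 ]
scene0 dark pad 1
```

```bash
cat >> h.py <<'E'
import json
def cmd():
    c=json.load(open("cmd.json")); return np.array(c["p"]),c["yaw"]
def setcmd(p,yaw): json.dump({"p":list(map(float,p)),"yaw":float(yaw)},open("cmd.json","w"))
# tool always down: R=Rz(yaw)Rx(-90)
def RR(yaw): return Rn.from_euler('xyz',[-np.pi/2,0,yaw]).as_matrix()
def plan(targets,nd=2):
    """targets: list of (x,y,z,yaw). print rows (no jaw) for the current commanded pose"""
    p0,y0=cmd(); R=RR(y0)
    for t in targets:
        d=R.T@(np.array(t[:3])-p0)/.04; w=-np.degrees(t[3]-y0)/10
        print(" ".join(f"{v:.{nd}f}" for v in d),"0",f"{w:.2f}","0")
def applied(row):
    "row: tx ty tz wy as written (final row)"
    p0,y0=cmd(); R=RR(y0); setcmd(p0+R@np.array(row[:3])*.04,y0-np.radians(row[3]*10))
H=np.array([.571,.236]); U=np.array([np.sin(np.radians(5.2)),np.cos(np.radians(5.2))]); YC=-np.radians(5.2)
def lidpt(th,off): # fingertip centre for lid angle th, dist off of finger centre toward hinge
    s=-.194*np.cos(th)+.006*np.sin(th)+off; z=.082+.194*np.sin(th)+.006*np.cos(th)
    return [*(H+U*s),z,YC]
E
python3 - <<'E'
from h import *
s=readout.observe(); print(s["t"],s["tool_pos"],s["tcp_rot"],s["ft_force"])
setcmd([.274,-.617,.231],-1.153)
t=lidpt(.86,.011); print(t)
plan([[.30,-.5,.33,-1.0],[t[0],t[1],.31,YC]])
E
```

```text
1.45 [ 0.27387675 -0.61694285  0.2312827 ] [-1.57080877e+00 -7.67339902e-06 -1.15298154e+00] [-0.15813218 -0.45672229 -0.25593168]
[np.float64(0.5609374440587904), np.float64(0.1254311245450288), np.float64(0.23293608201066807), np.float64(-0.09075712110370514)]
-2.41 -2.47 1.78 0 -0.88 0
-14.05 -1.97 14.09 0 -6.09 0
```

Emit:
jog_arm:
  steps: "0 -1.5 -2 1.2 0 -0.6 0; 0 -3 -2 2.7 0 -1.2 0; 0 -14.05 -2 14.1 0 -6.1 0; 0 -14.05 -2 14.1 0 -6.1 0; 0 -14.05 -2 14.1 0 -6.1 0; 0 -14.05 -2 14.1 0 -6.1 0; 0 -14.05 -2 14.1 0 -6.1 0; 0 -14.05 -2 14.1 0 -6.1 0; 0 -14.05 -2 14.1 0 -6.1 0; 0 -14.05 -2 14.1 0 -6.1 0"

```text
t: 2.7
tool_pos: [0.4902, -0.0522, 0.307]
tcp_rot: [-1.571, -0.001, -0.088]
ft_force: [1.0, -0.9, 0.2]
grip_width: -0.001
```

Emit:
jog_arm:
  steps: "0 0 0 0 0 0 0; 0 0 0 0 0 0 0"

```text
t: 2.95
tool_pos: [0.4896, -0.0542, 0.3064]
tcp_rot: [-1.572, 0.0, -0.087]
ft_force: [-0.6, -0.4, -0.2]
grip_width: 0.0
```

```bash
python3 - <<'E'
from h import *
s=readout.observe(); print(s["t"],s["tool_pos"],s["tcp_rot"],s["ft_force"],s["qd"])
setcmd(s["tool_pos"],s["tcp_rot"][2])
a=lidpt(.86,.011);
plan([[a[0],a[1],.31,YC],[a[0],a[1],.25,YC]])
E
```

```text
2.95 [ 0.4895517  -0.05418803  0.30644573] [-1.57155115e+00  2.69089866e-04 -8.70105567e-02] [-0.58450119 -0.36295479 -0.15109275] [-0.03852213 -0.0025067   0.00411726  0.00098558 -0.0014655   0.0028079 ]
1.39 -0.09 4.63 0 0.02 0
1.39 1.41 4.63 0 0.02 0
```

Emit:
jog_arm:
  steps: "0 0.7 -0.1 2 0 0 0; 0 1.4 -0.1 4.6 0 0 0; 0 1.4 -0.1 4.6 0 0 0; 0 1.4 -0.1 4.6 0 0 0; 0 1.4 1 4.6 0 0 0; 0 1.4 1.4 4.6 0 0 0; 0 1.4 1.4 4.6 0 0 0"

```text
t: 3.82
tool_pos: [0.5605, 0.1222, 0.2488]
tcp_rot: [-1.572, 0.004, -0.091]
ft_force: [0.1, -0.5, 0.4]
grip_width: 0.002
```

```bash
python3 - <<'E'
from h import *
s=readout.observe(); print(s["t"],s["tool_pos"],s["tcp_rot"],s["ft_force"],s["qd"])
applied([1.4,1.4,4.6,0]); print(cmd())
d=optics.get_image("scene"); cv2.imwrite("pics/s2.png",cv2.resize(d["image"][60:260,150:400],None,fx=3,fy=3))
plan([lidpt(th,.011*min(1,th/.5)) for th in [.86,.76,.66,.56,.46,.36,.26,.16,.08,.04,.02,0,-.02]])
E
```

```text
3.825 [0.56052334 0.12217926 0.24884338] [-1.57211499  0.00365344 -0.09076373] [ 0.11118334 -0.45077422  0.40232013] [ 0.00867223 -0.0181381  -0.053096    0.00019988  0.00554401  0.00246354]
(array([0.56132959, 0.12424945, 0.25044573]), -0.08701055666396984)
-0.01 0.44 0.03 0 0.02 0
-0.01 0.76 -0.33 0 0.02 0
-0.01 1.12 -0.66 0 0.02 0
-0.02 1.51 -0.95 0 0.02 0
-0.02 1.92 -1.22 0 0.02 0
-0.02 2.36 -1.48 0 0.02 0
-0.02 2.82 -1.70 0 0.02 0
-0.02 3.29 -1.87 0 0.02 0
-0.02 3.67 -1.97 0 0.02 0
-0.02 3.87 -2.01 0 0.02 0
-0.02 3.96 -2.03 0 0.02 0
-0.02 4.06 -2.05 0 0.02 0
-0.02 4.16 -2.06 0 0.02 0
```

View pics/s2.png

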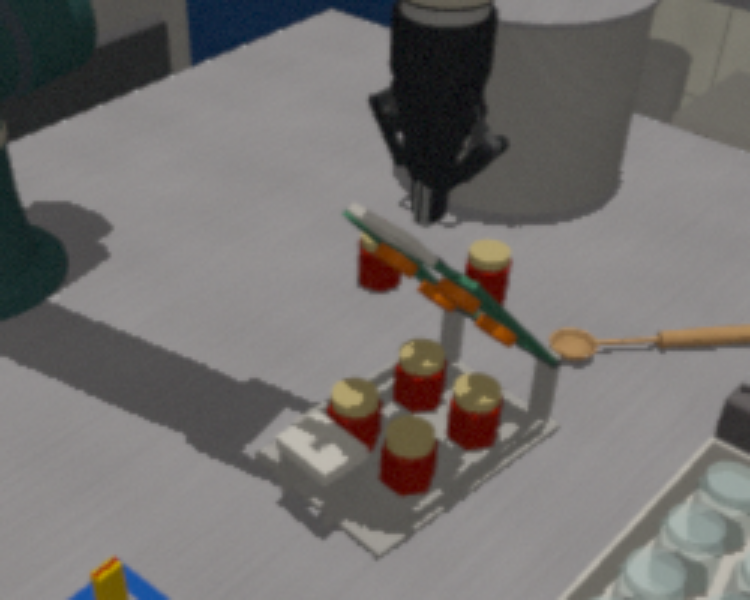

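Emit:
jog_arm:
  steps: "0 0 0.5 0 0 0 0; 0 0 0.75 -0.3 0 0 0; 0 0 1.1 -0.65 0 0 0; 0 0 1.5 -0.95 0 0 0; 0 0 1.9 -1.2 0 0 0; 0 0 2.35 -1.5 0 0 0; 0 0 2.8 -1.7 0 0 0; 0 0 3.2 -1.85 0 0 0; 0 0 3.4 -1.95 0 0 0; 0 0 3.4 -1.95 0 0 0"

```text
t: 5.12
tool_pos: [0.5541, 0.0461, 0.1134]
tcp_rot: [-1.571, 0.002, -0.088]
ft_force: [0.5, 0.2, 0.3]
grip_width: 0.004
```

```bash
python3 - <<'E'
from h import *
s=readout.observe(); print(s["t"],s["tool_pos"],s["tcp_rot"],s["ft_force"],s["qd"])
applied([0,3.4,-1.95,0]); print(cmd())
d=optics.get_image("scene"); cv2.imwrite("pics/s3.png",cv2.resize(d["image"][60:260,150:400],None,fx=3,fy=3))
E
```

```text
5.125 [0.55408821 0.04609258 0.11339445] [-1.57144208  0.00199423 -0.08847878] [0.53273911 0.17403256 0.3154733 ] [ 0.00900834 -0.01383239 -0.02042894  0.00341758  0.00462743  0.00328878]
(array([0.55455133, 0.04654453, 0.11444573]), -0.08701055666396984)
```

View pics/s3.png

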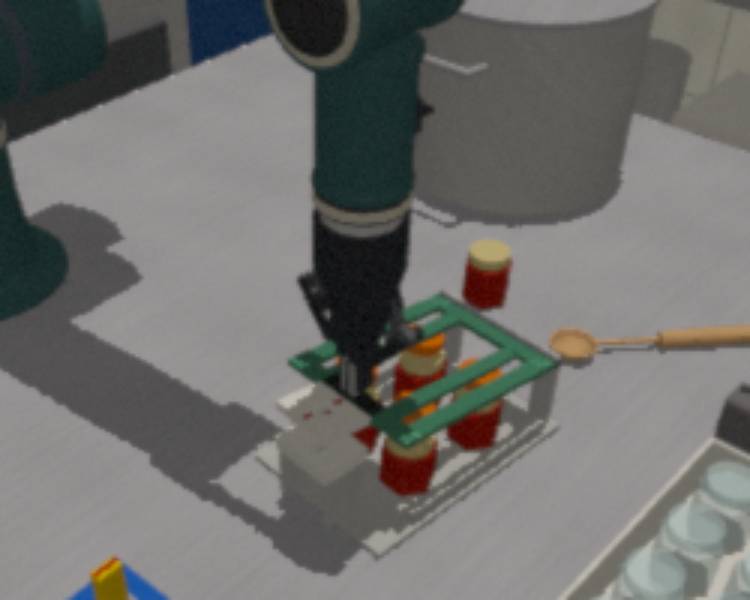

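Emit:
jog_arm:
  steps: "0 0 0.2 -0.05 0 0 0; 0 0 0.35 -0.07 0 0 0; 0 0 0.45 -0.1 0 0 0; 0 0 0.55 -0.1 0 0 0; 0 0 0.62 -0.1 0 0 0; 0 0 0.62 -0.1 0 0 0"

```text
t: 5.92
tool_pos: [0.5551, 0.0423, 0.0903]
tcp_rot: [-1.571, -0.001, -0.088]
ft_force: [0.0, 0.1, 6.5]
grip_width: 0.002
```

```bash
python3 - <<'E'
from h import *
s=readout.observe(); print(s["t"],s["tool_pos"],s["tcp_rot"],s["ft_force"],s["qd"])
applied([0,.62,-.1,0]); print(cmd())
E
```

```text
5.925 [0.55507261 0.04229166 0.09029197] [-1.57115744e+00 -1.13594428e-03 -8.81426102e-02] [0.01878233 0.06050881 6.46525763] [-0.00102639 -0.00310889 -0.00556687 -0.00165538  0.00343987  0.00051769]
(array([0.55420373, 0.04255966, 0.08964573]), -0.08701055666396984)
```

Emit:
jog_arm:
  steps: "0 0 0.06 0 0 0 0; 0 0 0.12 0 0 0 0; 0 0 0.12 0 0 0 0"

```text
t: 6.3
tool_pos: [0.5565, 0.0421, 0.0876]
tcp_rot: [-1.571, -0.004, -0.088]
ft_force: [-2.8, -1.6, 13.8]
grip_width: 0.0
```

```bash
python3 - <<'E'
from h import *
s=readout.observe(); print(s["t"],s["tool_pos"],s["ft_force"])
applied([0,.12,0,0]); print(cmd())
plan([[.5544,.043,.16,0],[.543,-.22,.16,.017]])
E
```

```text
6.3 [0.55645913 0.04206864 0.08758233] [-2.82429792 -1.63329173 13.84891342]
(array([0.55420373, 0.04255966, 0.08484573]), -0.08701055666396984)
0.00 -1.88 0.01 0 -0.50 0
0.29 -1.88 -6.56 0 -0.60 0
```

Emit:
jog_arm:
  steps: "0 0 -0.8 0 0 0 0; 0 0 -2.2 0 0 0 0; 85 0.1 -3 -1.5 0 -0.2 0; 85 0.3 -3 -3 0 -0.4 0; 85 0.3 -3 -4.5 0 -0.6 0; 85 0.3 -3 -6 0 -0.6 0; 85 0.3 -3 -6.55 0 -0.6 0; 85 0.3 -3 -6.55 0 -0.6 0; 85 0.3 -3 -6.55 0 -0.6 0"

```text
t: 7.42
tool_pos: [0.5432, -0.2182, 0.2044]
tcp_rot: [-1.57, 0.001, 0.017]
ft_force: [0.0, 0.0, 0.2]
grip_width: 0.993
```

```bash
python3 - <<'E'
from h import *
s=readout.observe(); print(s["t"],s["tool_pos"],s["tcp_rot"],s["ft_force"])
applied([.3,-3,-6.55,-.6]); print(cmd())
for n in ["wrist","top","scene"]:
    d=optics.get_image(n); np.savez(f"{n}4.npz",**d); cv2.imwrite(f"pics/{n}4.png",d["image"])
d=np.load("top4.npz")
cv2.imwrite("pics/topz4.png",cv2.resize(d["image"][140:225,170:345],None,fx=4.5,fy=4.5,interpolation=cv2.INTER_CUBIC))
E
```

```text
7.425 [ 0.54322372 -0.21821214  0.20440858] [-1.56959626e+00  7.60896272e-04  1.69604847e-02] [0.03779083 0.02891845 0.16413675]
(array([ 0.54339032, -0.219492  ,  0.20484573]), 0.01770919845568994)
```

View pics/wrist4.png

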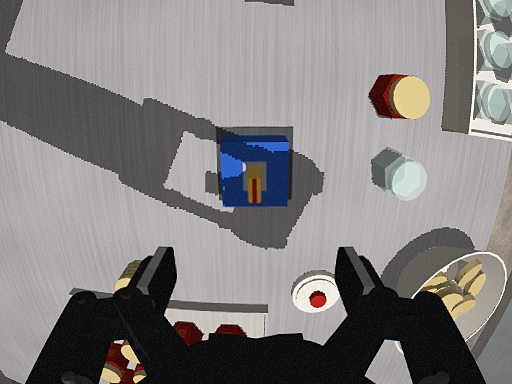

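View pics/topz4.png

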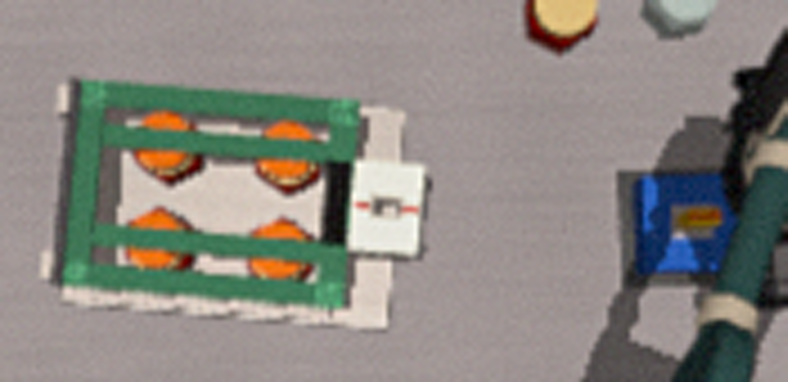

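View pics/scene4.png

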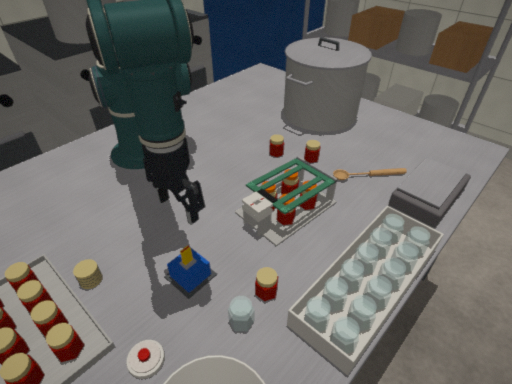

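```bash
cat >> h.py <<'E'
def cloudw(d):
    h,w=d["range_z"].shape; K=d["intrinsics"]; v,u=np.mgrid[:h,:w]
    a=(u-K[0,2])/K[0,0]; b=(v-K[1,2])/K[1,1]; r=np.hypot(a,b)+1e-9; t=np.tan(r); z=d["range_z"]
    p=np.stack([a/r*t*z,b/r*t*z,z],-1); return p@d["T"][:3,:3].T+d["T"][:3,3]
def rect(lbl,p):
    if len(p)<5: print(lbl,len(p)); return
    r=cv2.minAreaRect((p[:,:2]*1000).astype(np.float32)); print(lbl,len(p),"c",np.round(r[0],1),"size",np.round(r[1],1),"ang",round(r[2],1),"z",np.round(np.median(p[:,2]),4),"mean",np.round(p.mean(0)*1000,1))
E
python3 - <<'E'
from h import *
for n in ["top4","scene4","wrist4"]:
    d=np.load(n+".npz"); P=(cloudw if "wrist" in n else cloud)(d); I=d["image"].astype(int)
    x,y,z=P[...,0],P[...,1],P[...,2]; b,g,r=I[...,0],I[...,1],I[...,2]
    rect(n+" tab",P[(z>.083)&(z<.106)&(x>.5)&(x<.6)&(y>-.04)&(y<.031)&(I.min(-1)>110)])
    m=(z>.07)&(x>.5)&(x<.6)&(y>-.04)&(y<.031)&(r>g+50); print("red",np.round(P[m][:,:3]*1000,0).tolist())
    st=(x>.5)&(x<.585)&(y>-.27)&(y<-.17)
    rect(n+" pintop",P[st&(z>.094)&(z<.106)&(r>b+50)]); rect(n+" redstripe",P[st&(z>.094)&(z<.106)&(r>g+80)]); rect(n+" stand",P[st&(abs(z-.05)<.005)&(b>r+60)])
    rect(n+" collar",P[st&(abs(z-.056)<.003)&(abs(b-r)<50)])
E
```

```text
top4 tab 277 c [549.7   7.1] size [48.3 64.6] ang 89.3 z 0.0952 mean [550.9   6.9  95.3]
red [[553.0, 28.0, 97.0], [553.0, 25.0, 98.0], [552.0, 21.0, 100.0], [550.0, 21.0, 94.0], [550.0, -4.0, 95.0], [550.0, -8.0, 93.0], [550.0, -11.0, 94.0], [549.0, -14.0, 95.0]]
top4 pintop 25 c [ 542.8 -216.9] size [10.1 21.7] ang 2.9 z 0.1 mean [ 542.  -217.5   99.4]
top4 redstripe 0
top4 stand 278 c [ 542.8 -216.2] size [67.9 65.9] ang 1.1 z 0.0499 mean [ 541.9 -211.4   49.9]
top4 collar 23 c [ 542.1 -218.8] size [30.4 20.2] ang 89.8 z 0.0568 mean [ 540.  -214.1   56.2]
scene4 tab 341 c [550.3   5.4] size [52.1 66.5] ang 86.2 z 0.0964 mean [552.2   3.4  96.2]
red [[551.0, 25.0, 95.0], [551.0, 21.0, 95.0], [548.0, -13.0, 98.0], [548.0, -10.0, 96.0]]
scene4 pintop 57 c [ 542.8 -222.2] size [12.3 21.4] ang 3.2 z 0.1002 mean [ 544.7 -222.5   99.6]
scene4 redstripe 0
scene4 stand 517 c [ 543.  -220.9] size [70.8 70.4] ang 1.9 z 0.0507 mean [ 552.  -226.8   50.5]
scene4 collar 63 c [ 553.9 -212.8] size [59.  23.1] ang 64.5 z 0.0565 mean [ 548.9 -223.2   56.3]
wrist4 tab 0
red []
wrist4 pintop 342 c [ 542.  -219.5] size [10.8 23.8] ang 0.7 z 0.0992 mean [ 542.  -218.7   99. ]
wrist4 redstripe 29 c [ 542.  -220.5] size [ 1.8 21. ] ang 0.9 z 0.0997 mean [ 541.8 -219.7   99.7]
wrist4 stand 3314 c [ 541.9 -219.8] size [69.8 69.6] ang 1.5 z 0.0493 mean [ 541.8 -216.6   49.3]
wrist4 collar 333 c [ 542.2 -220. ] size [23.8 29.3] ang 1.8 z 0.0553 mean [ 542.3 -217.7   55.3]
```

```bash
python3 - <<'E'
from h import *
plan([[.5423,-.2198,.12,.022],[.5423,-.2198,.064,.022]])
E
```

```text
-0.03 2.12 -0.01 0 -0.02 0
-0.03 3.52 -0.01 0 -0.02 0
```

Emit:
jog_arm:
  steps: "85 -0.03 1.2 0 0 0 0; 85 -0.03 2.4 0 0 0 0; 85 -0.03 3.2 0 0 0 0; 85 -0.03 3.5 0 0 0 0; 85 -0.03 3.5 0 0 0 0; 0 -0.03 3.5 0 0 0 0; 0 -0.03 3.5 0 0 0 0; 0 -0.03 3.5 0 0 0 0; 0 -0.03 3.5 0 0 0 0; 0 -0.03 3.5 0 0 0 0"

```text
t: 8.82
tool_pos: [0.5426, -0.2198, 0.0655]
tcp_rot: [-1.571, -0.001, 0.016]
ft_force: [-0.0, 0.3, 3.1]
grip_width: 0.132
```

Emit:
jog_arm:
  steps: "0 0 0 0 0 0 0; 0 0 0 0 0 0 0"

```text
t: 9.07
tool_pos: [0.5426, -0.2198, 0.0655]
tcp_rot: [-1.571, -0.001, 0.016]
ft_force: [-1.2, 0.4, 5.4]
grip_width: 0.132
```

```bash
python3 - <<'E'
from h import *
s=readout.observe(); print(s["t"],s["tool_pos"],s["tcp_rot"],s["ft_force"],s["grip_width"])
applied([-.03,3.5,0,0]); print(cmd())
for n in ["wrist"]:
    d=optics.get_image(n); np.savez(f"{n}5.npz",**d); cv2.imwrite(f"pics/{n}5.png",d["image"])
E
```

```text
9.075 [ 0.54256026 -0.21980038  0.06549094] [-1.57127566e+00 -8.28403046e-04  1.63846158e-02] [-1.18960474  0.36161655  5.397474  ] 0.13221244220378542
(array([ 0.54219051, -0.21951325,  0.06484573]), 0.01770919845568994)
```

View pics/wrist5.png

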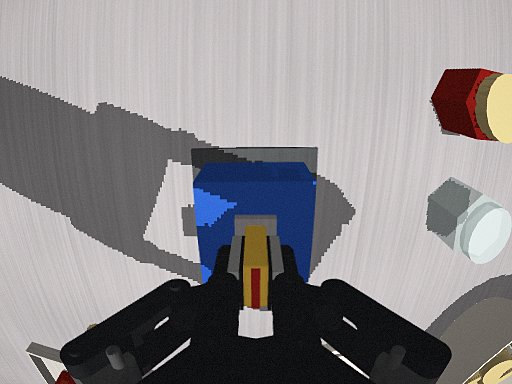

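```bash
python3 - <<'E'
from h import *
plan([[.5422,-.2195,.17,.0177],[.5502,.0066,.17,YC]])
E
```

```text
0.00 -2.63 0.00 0 0.00 0
0.30 -2.63 5.65 0 0.62 0
```

Emit:
jog_arm:
  steps: "0 0 -0.6 0 0 0 0; 0 0 -1.6 0 0 0 0; 0 0 -2.6 0 0 0 0; 0 0.05 -2.6 1 0 0.1 0; 0 0.15 -2.6 2.2 0 0.3 0; 0 0.25 -2.6 3.4 0 0.45 0; 0 0.3 -2.6 4.6 0 0.62 0; 0 0.3 -2.6 5.65 0 0.62 0; 0 0.3 -2.6 5.65 0 0.62 0; 0 0.3 -2.6 5.65 0 0.62 0"

```text
t: 10.38
tool_pos: [0.5499, 0.0065, 0.1682]
tcp_rot: [-1.571, 0.001, -0.091]
ft_force: [0.2, 0.2, -0.1]
grip_width: 0.131
```

Emit:
jog_arm:
  steps: "0 0 0 0 0 0 0; 0 0 0 0 0 0 0"

```text
t: 10.62
tool_pos: [0.5504, 0.0056, 0.1687]
tcp_rot: [-1.571, 0.0, -0.093]
ft_force: [-1.0, -0.5, -1.1]
grip_width: 0.129
```

```bash
python3 - <<'E'
from h import *
s=readout.observe(); print(s["t"],s["tool_pos"],s["tcp_rot"],s["ft_force"],s["grip_width"])
applied([.3,-2.6,5.65,.62]); print(cmd())
for n in ["wrist","top","scene"]:
    d=optics.get_image(n); np.savez(f"{n}6.npz",**d); cv2.imwrite(f"pics/{n}6.png",d["image"])
    if n=="scene": cv2.imwrite("pics/sz6.png",cv2.resize(d["image"][130:270,200:360],None,fx=4.5,fy=4.2,interpolation=cv2.INTER_CUBIC))
for n in ["top6","scene6","wrist6"]:
    d=np.load(n+".npz"); P=(cloudw if "wrist" in n else cloud)(d); I=d["image"].astype(int)
    x,y,z=P[...,0],P[...,1],P[...,2]; b,g,r=I[...,0],I[...,1],I[...,2]
    rect(n+" tab",P[(z>.083)&(z<.106)&(x>.5)&(x<.6)&(y>-.04)&(y<.031)&(I.min(-1)>110)])
    rect(n+" tab>.09",P[(z>.09)&(z<.104)&(x>.5)&(x<.6)&(y>-.04)&(y<.034)&(I.min(-1)>60)])
    m=(z>.085)&(z<.105)&(x>.5)&(x<.6)&(y>-.04)&(y<.031)&(r>g+50); print("red",np.round(P[m][:,:3]*1000,0).tolist()[:20])
    m=(z>.115)&(z<.156)&(x>.52)&(x<.58)&(y>-.03)&(y<.04)&(I.max(-1)>60); rect(n+" pin",P[m])
E
```

```text
10.625 [0.55042309 0.00558755 0.16874583] [-1.57092399e+00  1.99662433e-04 -9.34415067e-02] [-1.03074509 -0.4806133  -1.14722225] 0.12939789801422524
(array([0.55018656, 0.00666381, 0.16884573]), -0.09050121516795849)
top6 tab 2
top6 tab>.09 30 c [526.7   8.8] size [46.3 16.1] ang 84.4 z 0.0955 mean [525.6  13.4  95.5]
red []
top6 pin 0
scene6 tab 16 c [527.8   7.5] size [50.3 22.4] ang 59.8 z 0.0956 mean [524.9   3.5  95.3]
scene6 tab>.09 348 c [555.5   7.2] size [56.2 76.6] ang 84.7 z 0.0962 mean [553.8   2.2  95.9]
red []
scene6 pin 55 c [5.553e+02 2.000e-01] size [36.8 17.1] ang 49.1 z 0.1369 mean [553.4   1.8 138.1]
wrist6 tab 3662 c [550.2   6.4] size [50.1 63.9] ang 84.5 z 0.0946 mean [550.9   9.7  94.6]
wrist6 tab>.09 3895 c [558.4   8.8] size [57.  79.9] ang 85.2 z 0.0945 mean [551.3  11.   94.5]
red [[551.0, 28.0, 94.0], [552.0, 28.0, 95.0], [552.0, 28.0, 94.0], [553.0, 28.0, 94.0], [554.0, 28.0, 94.0], [551.0, 28.0, 95.0], [551.0, 28.0, 95.0], [552.0, 28.0, 94.0], [553.0, 27.0, 95.0], [554.0, 27.0, 94.0], [551.0, 27.0, 94.0], [551.0, 27.0, 94.0], [552.0, 27.0, 94.0], [553.0, 27.0, 94.0], [554.0, 27.0, 96.0], [551.0, 26.0, 93.0], [551.0, 26.0, 95.0], [552.0, 26.0, 94.0], [553.0, 26.0, 93.0], [554.0, 26.0, 95.0]]
wrist6 pin 218 c [551.5  16.8] size [ 8.1 23.8] ang 83.9 z 0.1523 mean [551.5  17.1 143.5]
```

View pics/wrist6.png

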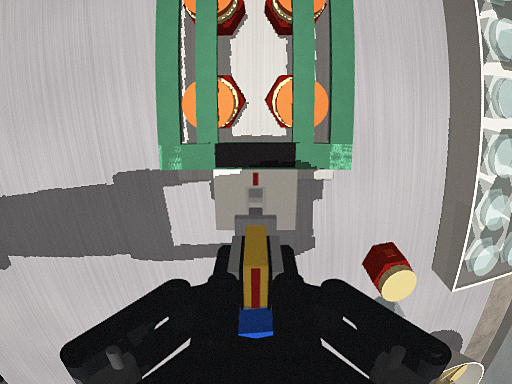

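View pics/sz6.png

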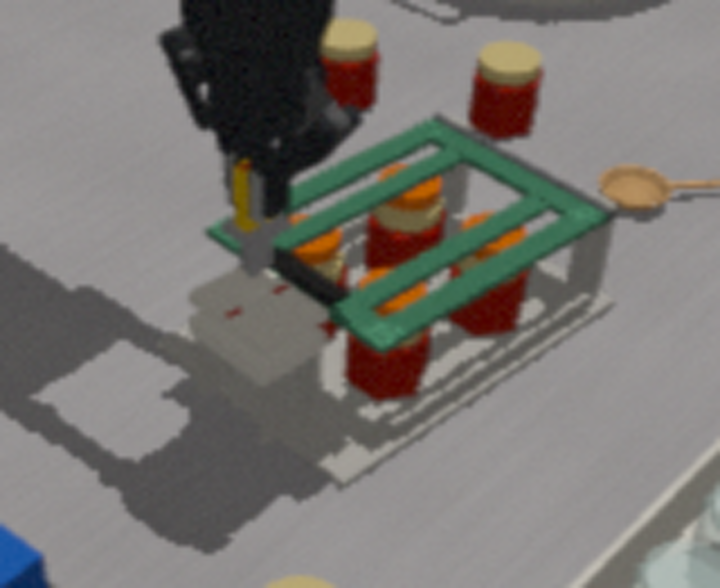

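Emit:
jog_arm:
  steps: "0 0 0.2 0 0 0 0; 0 0 0.4 0 0 0 0; 0 0 0.6 0 0 0 0; 0 0 0.7 0 0 0 0; 0 0 0.8 0 0 0 0; 0 0 0.85 0 0 0 0; 0 0 0.85 0 0 0 0"

```text
t: 11.65
tool_pos: [0.5505, 0.0066, 0.1349]
tcp_rot: [-1.571, -0.0, -0.092]
ft_force: [-0.6, 0.8, 0.0]
grip_width: 0.13
```

```bash
python3 - <<'E'
from h import *
s=readout.observe(); print(s["t"],s["tool_pos"],s["tcp_rot"],s["ft_force"],s["ft_torque"],s["grip_width"])
applied([0,.85,0,0]); print(cmd())
for n in ["wrist","scene"]:
    d=optics.get_image(n); np.savez(f"{n}7.npz",**d)
    if n=="scene": cv2.imwrite("pics/sz7.png",cv2.resize(d["image"][130:270,200:360],None,fx=4.5,fy=4.2,interpolation=cv2.INTER_CUBIC))
    else: cv2.imwrite("pics/wz7.png",cv2.resize(d["image"][130:330,170:350],None,fx=3,fy=3,interpolation=cv2.INTER_CUBIC))
E
```

```text
11.65 [0.55045669 0.0066258  0.13485007] [-1.57080975e+00 -1.78377009e-07 -9.17851476e-02] [-0.55699123  0.78017821  0.019246  ] [ 0.02130266  0.03755113 -0.01572034] 0.129842798741952
(array([0.55018656, 0.00666381, 0.13484573]), -0.09050121516795849)
```

View pics/sz7.png

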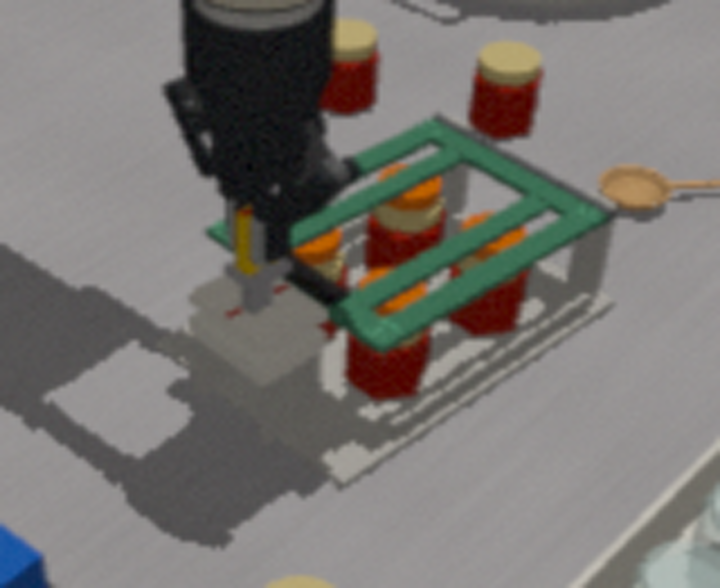

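View pics/wz7.png

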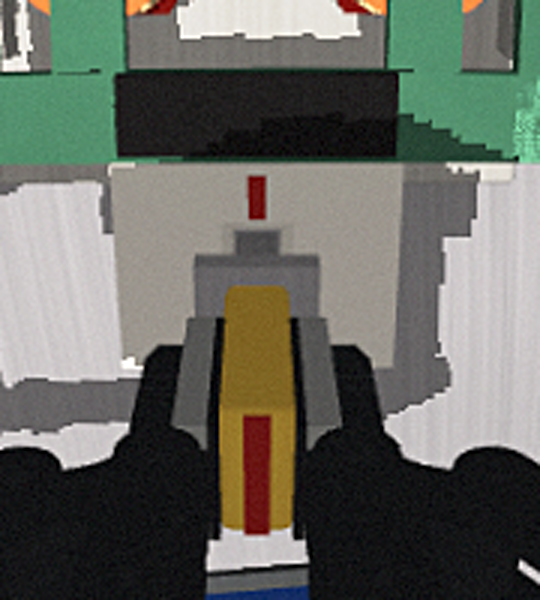

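Emit:
jog_arm:
  steps: "0 0 0.1 0 0 0 0; 0 0 0.2 0 0 0 0; 0 0 0.3 0 0 0 0; 0 0 0.4 0 0 0 0; 0 0 0.48 0 0 0 0; 0 0 0.55 0 0 0 0; 0 0 0.55 0 0 0 0"

```text
t: 12.62
tool_pos: [0.5502, 0.0066, 0.1126]
tcp_rot: [-1.571, 0.001, -0.092]
ft_force: [0.3, -0.5, -1.6]
grip_width: 0.131
```

```bash
python3 - <<'E'
from h import *
s=readout.observe(); print(s["t"],s["tool_pos"],s["tcp_rot"],s["ft_force"],s["ft_torque"],s["grip_width"])
applied([0,.55,0,0]); print(cmd())
E
```

```text
12.625 [0.55021424 0.00661488 0.11256172] [-1.57083060e+00  5.79057739e-04 -9.18237766e-02] [ 0.2606064  -0.54921331 -1.5578022 ] [ 0.00177967 -0.01719943  0.01499132] 0.13087914162265493
(array([0.55018656, 0.00666381, 0.11284573]), -0.09050121516795849)
```

Emit:
jog_arm:
  steps: "0 0 0.06 0 0 0 0; 0 0 0.12 0 0 0 0; 0 0 0.18 0 0 0 0; 0 0 0.24 0 0 0 0; 0 0 0.28 0 0 0 0; 0 0 0.3 0 0 0 0; 0 0 0.3 0 0 0 0"

```text
t: 13.5
tool_pos: [0.5509, 0.0063, 0.1014]
tcp_rot: [-1.571, -0.001, -0.092]
ft_force: [-0.6, -2.4, 6.4]
grip_width: 0.131
```

```bash
python3 - <<'E'
from h import *
s=readout.observe(); print(s["t"],s["tool_pos"],s["tcp_rot"],s["ft_force"],s["ft_torque"],s["grip_width"])
applied([0,.3,0,0]); print(cmd())
E
```

```text
13.5 [0.55091919 0.00628216 0.10139981] [-1.57123572e+00 -1.01733744e-03 -9.17078336e-02] [-0.62372871 -2.4162682   6.4374355 ] [-0.39112551  0.08478168 -0.00855847] 0.13100010099982448
(array([0.55018656, 0.00666381, 0.10084573]), -0.09050121516795849)
```

Near full depth; press a few millimetres further to build force against the hard stop.

Emit:
jog_arm:
  steps: "0 0 0.04 0 0 0 0; 0 0 0.08 0 0 0 0; 0 0 0.12 0 0 0 0; 0 0 0.12 0 0 0 0; 0 0 0.12 0 0 0 0"

```text
t: 14.12
tool_pos: [0.5521, 0.0061, 0.1002]
tcp_rot: [-1.571, -0.003, -0.092]
ft_force: [-6.1, -3.3, 23.4]
grip_width: 0.133
```

```bash
python3 - <<'E'
from h import *
s=readout.observe(); print(s["t"],s["tool_pos"],s["tcp_rot"],s["ft_force"],s["ft_torque"],s["grip_width"])
applied([0,.12,0,0]); print(cmd())
for n in ["wrist","scene"]:
    d=optics.get_image(n); np.savez(f"{n}8.npz",**d)
    if n=="scene": cv2.imwrite("pics/sz8.png",cv2.resize(d["image"][130:270,200:360],None,fx=4.5,fy=4.2,interpolation=cv2.INTER_CUBIC))
    else: cv2.imwrite("pics/wz8.png",cv2.resize(d["image"][130:330,170:350],None,fx=3,fy=3,interpolation=cv2.INTER_CUBIC))
    P=(cloudw if n=="wrist" else cloud)(d); I=d["image"].astype(int)
    x,y,z=P[...,0],P[...,1],P[...,2]
    m=(z>.08)&(z<.100)&(x>.52)&(x<.58)&(y>-.02)&(y<.03)&(I.min(-1)>90); print(n,m.sum(),np.percentile(z[m],[10,30,50,70,90]).round(4))
E
```

```text
14.125 [0.55208839 0.00613468 0.10015461] [-1.57127274 -0.00327741 -0.09159032] [-6.12060518 -3.30695296 23.43949719] [-0.32306171  1.25997975  0.11288601] 0.1329343620427561
(array([0.55018656, 0.00666381, 0.09604573]), -0.09050121516795849)
wrist 4069 [0.0836 0.0841 0.0844 0.0848 0.0894]
scene 172 [0.0841 0.0851 0.0858 0.0864 0.0876]
```

View pics/sz8.png

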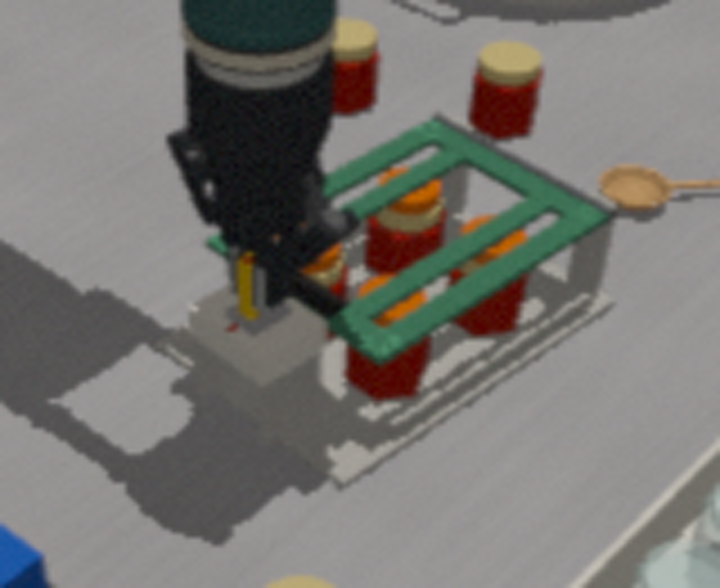

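View pics/wz8.png

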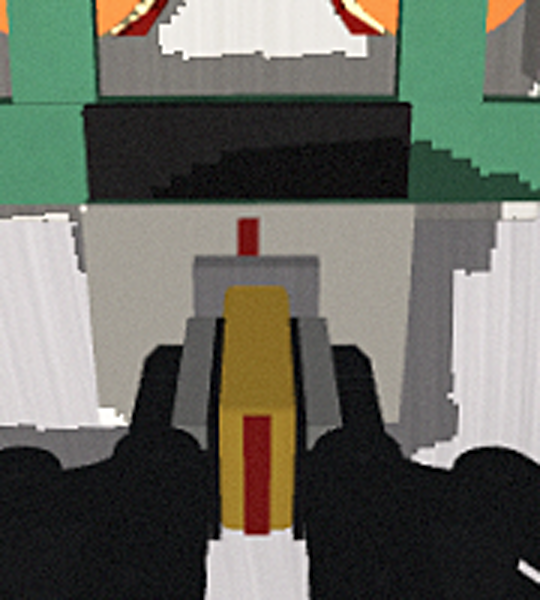

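```bash
python3 - <<'E'
from h import *
s=readout.observe(); print(s["t"],s["tool_pos"],s["ft_force"])
print(manip.job_done())
E
```

```text
14.225 [0.55203202 0.00613709 0.1001317 ] [-6.78000304 -1.81708262 23.64028787]
the job is handed in; nothing more can be done
None
```

I swung the lid down and drew the pin from its stand. I then turned it about 6° to match the clamp and pushed it through both slots. The job went in at t = 14.2 s with the pin still gripped and pressed down.

Last checks before handing in:
- **Force and depth:** the wrist read about 23.6 N upward. From the tool height I put the blade's tip near z = 51 mm; full depth is 52 mm.
- **Lid:** the tab's top measured 84.5 mm with the wrist camera and 86 mm with the scene camera, against 86 mm fully shut. The collar sits flush on the tab.
- **Grip and angle:** the jaws held at about 11 mm on the pin. The tool was upright to within about 0.003 rad and aligned with the clamp.
- **Sideways drift:** pressing hard moved the tool about 2 mm in x, with roughly 7 N of side force. That is still inside the 6 mm limit.
- **Bystanders:** I did not measure them again at the end. The last images show nothing knocked or displaced in the area around the clamp, and the arm never went near the rest.

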